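Hold open the gate of the candle stock cage

ROBOT

A 6-joint arm with a two-finger parallel gripper is mounted at the origin on the work surface. World frame = base frame: x ahead of the robot, y to its left, z up, the work surface at z = 0. Lengths are in mm, angles in rad, forces in N, time in s.
With the tool pointing down it reaches from about 350 to 875 mm from the base axis. Payload 4.2 kg.
Tool frame: the origin (TCP) lies between the finger pads; the fingertips stand 11 mm ahead of it and the grasp point (between the pads) lies 8 mm behind it; z points along the fingers, y is the direction in which the jaws open and shut (so a half turn about z gives the same grasp; the last joint's range is limited). The gripper opens to 85 mm and grips with 20 to 120 N. Pads are 22 mm wide; open, the fingers measure 114 mm over their backs; the gripper's body (76 mm by 85 mm) begins 54 mm behind the grasp point. The pads swing forward as they close: fully open they stand 13 mm farther back than shut.
Start: joints at [-0.936, 0.385, 0.008, 0, -1.194, -0.259], TCP at [229.399, -581.356, 242.312] pointing down, gripper open.
Joint ranges: [-3.14, 3.14], [-1.21, 2.06], [-1.07, 1.41], [-3.16, 2.05], [-2.99, -0.16], [-3.1, 3.1]. Speed limits (rad/s): [2.79, 2.79, 3.14, 3.14, 3.14, 3.14].

INTERFACE

Orientations are given as a 3x3 rotation matrix whose columns are the frame's x, y, z axes.
In Python, from station import manip gives the robot as it stands. The module is installed in compiled form; this text tells all that it offers.
- The arm moves only by the tool move_arm, never from a script. Its argument "series" is a list of rows, each a list of 3 entries, a list of its own where there are three numbers: the shift along the tool's x, y, z in m, then the turn, a rotation vector about the tool's x, y, z in rad, then the opening, from -1 (shut) to 1 (fully open), so that 0 is half open. A call has 1 to 5 rows; each row is the pose to reach, as a shift and turn from the pose measured when the call began, along the tool's axes at that moment; what a row does not reach only later rows make up. A row lasts 1/8 s, in which the tool goes at most 62.5 mm and 10.7 degrees, less where a joint would pass 70% of its speed; a pose out of reach is approached as far as the arm can. A call with a gripper value outside its range is refused whole. The fingers move at their own pace and stop on an object; the grip force is fixed at half the most. Time passes only in rows, so rows that repeat a pose let the fingers close. It gives the time, the measured TCP pose, the force and the opening at its end, in the units of the state.
- manip.get_obs(): the state, without advancing time (a new reading comes with each control period).
- manip.get_image(name): name is "side" or "top"; returns the picture (384x512x3 uint8, blue, green, red); there is no depth.
- manip.camera_params(name): a dict with "fx", "fy", "cx", "cy" (pixels), "origin" and "rotation" of the camera in the world. Camera axes: x right, y down, z forward; pixel columns grow to the right and rows downward; lengths in mm; the calibration is good to about 2 mm. A picture is of the moment at which its call begins. camera_params takes no time and is no camera call.
- manip.sign_off(): hands the job in, once; it reports no verdict.
The state is a dict: "time": time; "joints": joint angles; "dq": joint speeds; "joint_torque": joint torques, N m; "ee_pos": TCP position; "orientation": TCP orientation; "force": force on the tool from outside, world axes, zero at the start; "wrist_torque": the same for the moment, N m; "width": opening from 0.0 (shut) to 1.0 (fully open).
Only numpy, scipy, OpenCV 4.12 (cv2) and the standard library are available. Lean on these libraries where they do the work, as an engineer would, in place of code of your own. Each camera call takes 0.05 s, during which the arm holds its last target. There are 200 camera calls.

TASK

Open the front gate of the candle stock cage for refilling: first squeeze the tabs of the catch nearer the hinge together until its bolt is fully back (it stays back), then squeeze the catch at the gate's free end and, keeping it squeezed, pull the gate out. Swing it on past the check bump at half open and hold it wide, about square to the cage front; it swings back if let go, so the program finishes with the gripper still holding the gate there, at rest. Do not knock or shift the things standing around the cage.

Things in the scene. Friction and masses are not known exactly. Their poses are not given: they have to be found in the camera images.
- gate_hinge (a point): Gate's hinge axis at counter height, fixed to the black wire cage (290 wide, 250 deep, roof at 225 mm), itself fixed to the counter, gate side towards the robot. Axes are the cage's: x into the cage, square to the shut gate; z up; the shut gate runs from here along -y. The cage reaches 25 mm to +y and 265 mm to -y of here, at x over 10 mm.
- gate (a joint): Gate angle, rad: 0 shut, grows as the free end swings out to the cage's -x (clockwise from above), stop 1.75. Wire panel 238 mm long, top rail 232 mm high, 0.9 kg. A damped spring pulls it shut (0.15 Nm shut, 0.5 Nm square). A plunger on the roof rides a bump from about 0.43 to 0.97 rad (up to 0.9 Nm more); let go wide, the gate swings back and stands on it at about 0.9.
- hinge_catch (a joint): Travel of the sliding tab and bolt of the catch nearer the hinge, m: 0 bolt in, 0.014 fully drawn back. No spring: 3 N of friction, it stays where it is put. The bolt is up to 9 mm deep in a bent steel keeper on the cage's front header and locks the gate until drawn past that.
- end_catch (a joint): The same for the catch at the gate's free end, but this one is sprung (6 N at 0, 10 N at 0.014) and shoots back when let go. Its bolt is 9 mm deep in a keeper on the cage's front post.
- hinge_catch_grip (a point): Middle of the squeezed tabs of the catch nearer the hinge, on the gate 75 mm from its axis, 280 mm high. Two upright steel tabs 26 wide, 4 thick, to 303 mm high. Fixed tab on the hinge side, outer face 15 mm from here; sliding tab on the other, outer face 29 mm away at rest, 15 when home (44, then 30 over both). Axes turn with the gate: -y to its free end (squeeze along y), z up.
- end_catch_grip (a point): The same point of the catch at the free end, on the gate 190 mm from the hinge axis, 280 mm high; tabs, offsets and axes as for the other catch. Keepers and bolt guides beside the tabs of both reach 257 mm height.
- votive: A candle in a white plastic cup, 50 mm across, 42 mm high, standing loose beside the cage; origin under its centre. To be left alone.
- lantern_glass: An empty clear glass tumbler, 68 mm across, 85 mm high, standing loose beside the cage; origin under its centre. To be left alone.
- match_tin: A flat bare-metal match tin, 64 x 102 x 34 mm, lying loose beside the cage; origin under its centre. To be left alone.

How it is judged (in metres and radians):
On the way, in this order (a step that is already met when the one before it is completed fails the run):
1. the catch nearer the hinge is squeezed back with the gate still shut (value of joint hinge_catch above 0.0115 m and value of joint gate below 0.06 rad), for 0.2 s.
2. then the catch at the free end is squeezed, the first still back and the gate still shut (value of joint end_catch above 0.009 m and value of joint hinge_catch above 0.0095 m and value of joint gate below 0.08 rad), for 0.06 s.
3. the gate is swung past its check bump (value of joint gate above 1 rad), for 0.1 s.
At the end, for the whole second after the job is handed in: The gate is held still (under 0.1 rad/s) at more than 1.2 rad (69 degrees) from shut, the gripper's fingers bearing on the gate or its catch with more than 1 N through the last second (value of joint gate above 1.2 rad and velocity of joint gate between -0.1 and 0.1 rad/s and contact force between the fingers and gate above 1 N); the arm keeps its last pose, push and grip.
It fails at once if a thing standing around the cage is shifted by more than 2 cm or knocked over (distance of any of votive, lantern_glass, match_tin from where it was at the start of the episode above 0.02 m or angle between any of votive, lantern_glass, match_tin's own z axis and vertical above 0.4 rad).
It also fails if it takes over 43 s, if anything falls off the work surface, if the arm or the gripper's body presses on something with over 40 N, if the wrist force passes 120 N, or if a joint passes its speed limit or range.

## Working session

There is one attempt and no reset: what is moved stays moved. The work goes in short steps, Python scripts to look and compute and a tool call to move; the robot and the scene stay as the last step left them, time stands still between calls to the robot, and variables do not carry over. Pictures are saved under pics/ and viewed, about 8 in all and at most 12, crops included, and the job is handed in when it is done.

Besides the shell and the picture viewer there is one more tool, called as name(argument=value, ...), one argument or row to a line, values as JSON. move_arm: Moves the arm, as the interface text tells. Its arguments: {"type":"object","properties":{"series":{"type":"array"}},"required":["series"]}

```bash
mkdir -p pics
python3 - <<'E'
from station import manip
import cv2
o=manip.get_obs(); print(o['time'],o['ee_pos'],o['orientation'],o['width'],o['force'])
for n in('side','top'):
    cv2.imwrite(f'pics/{n}0.png',manip.get_image(n)); print(n,manip.camera_params(n))
E
```

```text
0.0 [ 229.21072211 -580.84494254  241.20177186] [[-9.30271647e-01 -3.66870371e-01 -8.91170953e-04]
 [-3.66871443e-01  9.30269446e-01  2.02532578e-03]
 [ 8.59970878e-05  2.21104832e-03 -9.99997552e-01]] 0.9992221815768852 [0.40406254 0.58143231 0.09238789]
side {'fx': 498.518149066425, 'fy': 498.518149066425, 'cx': 258.41865066252234, 'cy': 193.98437464035578, 'origin': array([ 313.10202723,  953.29878071, 1188.26811932]), 'rotation': array([[-0.97018237, -0.17024848,  0.1725156 ],
       [-0.24218439,  0.7092357 , -0.66206604],
       [-0.00963848, -0.68410538, -0.72931949]])}
top {'fx': 478.76434505558706, 'fy': 478.76434505558706, 'cx': 259.89005575479945, 'cy': 185.14188686823874, 'origin': array([ 466.03107065,   12.18963018, 1227.19188269]), 'rotation': array([[-0.01271137, -0.99667981,  0.08042245],
       [-0.99977979,  0.01401145,  0.01562204],
       [-0.016697  , -0.08020616, -0.99663844]])}
```

View pics/side0.png

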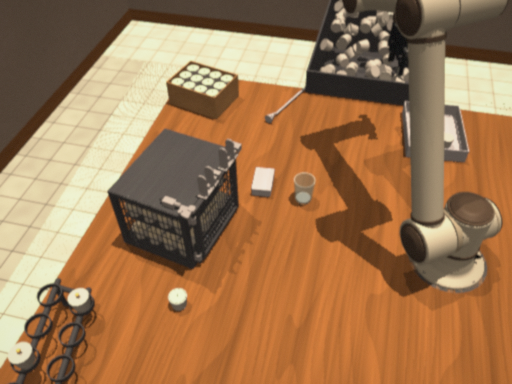

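View pics/top0.png

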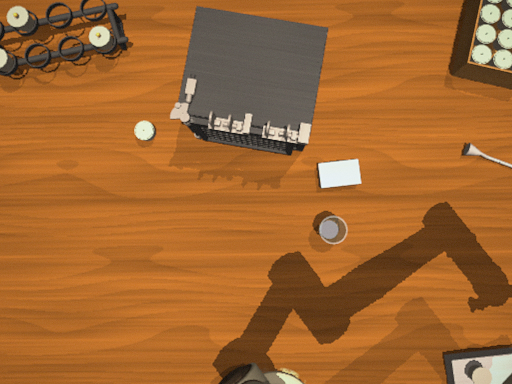

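Both views show the cage. In the top view the hinge end is at about (183,112) on the left and the free end at about (305,135). The votive is at (145,130), the tin at (340,173) and the glass at (332,229). I'll crop in on the catches.

Run:
```python
import cv2
t=cv2.imread('pics/top0.png'); s=cv2.imread('pics/side0.png')
a=cv2.resize(t[60:170,165:345],None,fx=4.4,fy=4.4,interpolation=cv2.INTER_CUBIC)
b=cv2.resize(s[120:280,100:280],None,fx=3.7,fy=3.7,interpolation=cv2.INTER_CUBIC)
cv2.imwrite('pics/tc.png',a); cv2.imwrite('pics/sc.png',b)
```

```text
(no output)
```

View pics/tc.png

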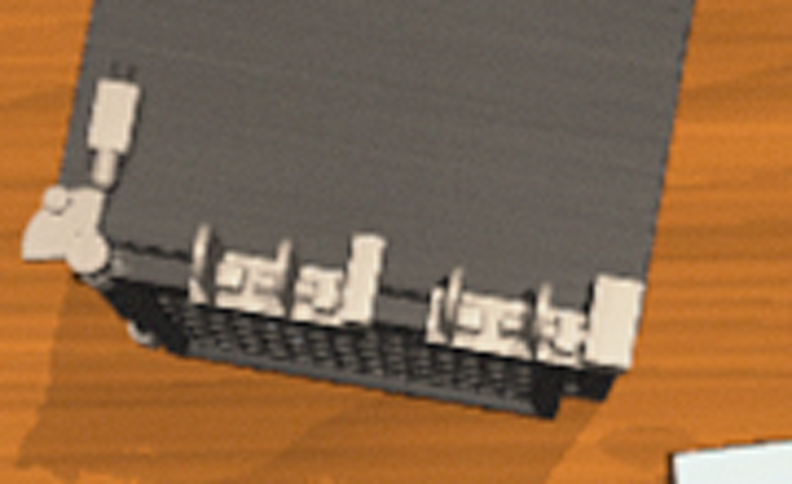

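View pics/sc.png

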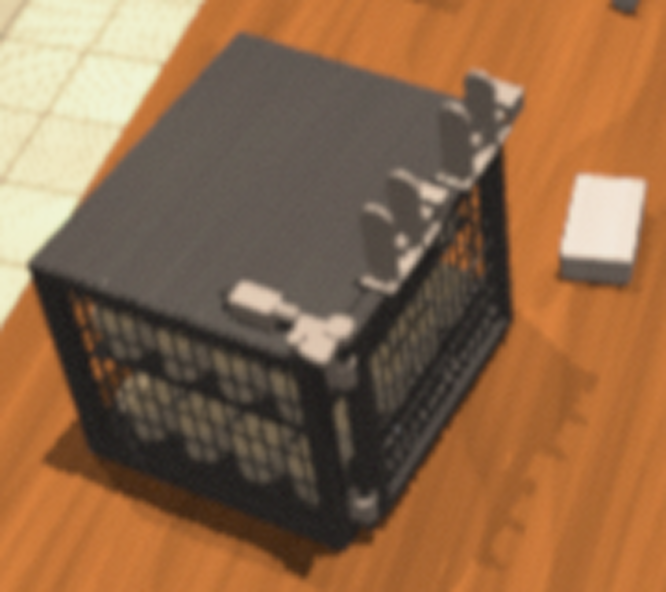

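The crops show the tab pairs clearly. In the top crop they are at x≈205/287 (hinge catch) and 457/543 (end catch), each about 75 px long in y. Next I'll get the cage pose from the roof corners in both views and check it against the tabs.

```bash
cat > h.py <<'E'
import numpy as np, cv2
from station import manip
P={n:manip.camera_params(n) for n in('side','top')}
def ray(n,u,v):
    p=P[n]; d=p['rotation']@np.array([(u-p['cx'])/p['fx'],(v-p['cy'])/p['fy'],1]); return p['origin'],d
def cast(n,u,v,z):
    o,d=ray(n,u,v); return o+d*(z-o[2])/d[2]
def proj(n,X):
    p=P[n]; c=p['rotation'].T@(np.asarray(X,float)-p['origin']); return c[:2]/c[2]*[p['fx'],p['fy']]+[p['cx'],p['cy']]
def tri(a,b):
    (o1,d1),(o2,d2)=ray('top',*a),ray('side',*b)
    t=np.linalg.lstsq(np.c_[d1,-d2],o2-o1,rcond=None)[0]; A,B=o1+d1*t[0],o2+d2*t[1]; return (A+B)/2,np.linalg.norm(A-B)
E
python3 - <<'E'
from h import *
t=cv2.imread('pics/top0.png'); s=cv2.imread('pics/side0.png')
# roof mask: dark grey, from both views; roof edges from line fits
def edge(img,p,q,n):  # refine line between p,q by max gradient along the normal, cast on z=225
    g=cv2.GaussianBlur(img,(3,3),0).astype(float).sum(2) if 0 else img[:,:,2].astype(float)
    p,q=np.array(p,float),np.array(q,float); d=(q-p)/np.linalg.norm(q-p); m=np.array([-d[1],d[0]]); pts=[]
    r=np.arange(-5,5.01,.25)
    for k in np.linspace(.08,.92,40):
        c=p+k*(q-p); L=(c+r[:,None]*m).astype(np.float32)
        v=cv2.remap(g.astype(np.float32),L[:,0],L[:,1],cv2.INTER_LINEAR).ravel()
        gr=np.abs(np.gradient(cv2.GaussianBlur(v[None],(5,1),0).ravel())); pts.append(L[gr.argmax()])
    W=np.array([cast(n,*x,225)[:2] for x in pts],np.float32)
    l=cv2.fitLine(W,cv2.DIST_HUBER,0,1,.01).ravel(); return l
def inter(a,b):
    k=np.linalg.solve(np.c_[a[:2],-b[:2]],b[2:]-a[2:]); return a[2:]+k[0]*a[:2]
B=edge(t,(196,8),(327,28),'top');L=edge(t,(196,8),(182,95),'top');R=edge(t,(327,28),(312,120),'top')
for l in(B,L,R): print('top',l,np.degrees(np.arctan2(l[1],l[0])))
rl,rr=inter(B,L),inter(B,R); print(rl,rr,np.linalg.norm(rl-rr))
c=lambda u,v:(100+u/3.7,120+v/3.7)
B=edge(s,c(32,265),c(243,35),'side');L=edge(s,c(32,265),c(290,345),'side')
for l in(B,L): print('side',l,np.degrees(np.arctan2(l[1],l[0])))
print('side rl',inter(B,L),'rr',cast('side',*c(243,35),225))
ct=lambda u,v:(165+u/4.4,60+v/4.4)
for a,b in (((205,228),(375,203)),((287,240),(402,170)),((457,270),(455,102)),((543,285),(480,73))):
    print('tab',tri(ct(*a),c(*b)), cast('top',*ct(*a),303))
for n,u,v,z in (('top',145,130,42),('top',332,229,85),('top',340,173,34),('side',178,297,42),('side',304,180,85),('side',263,177,34)): print(cast(n,u,v,z))
E
```

```text
top [1.8751484e-01 9.8226178e-01 9.1826031e+02 4.6672504e+01] 79.19221
top [ 9.8423755e-01 -1.7685159e-01  8.4918457e+02  1.7859567e+02] -10.186426
top [ 9.8239249e-01 -1.8682887e-01  7.8581140e+02 -1.0400328e+02] -10.767777
[940.31854 162.22038] [ 885.8637   -123.030975] 290.4026
side [1.8657283e-01 9.8244113e-01 9.1465533e+02 3.4993256e+01] 79.24715
side [ 9.8157942e-01 -1.9105454e-01  8.2578815e+02  1.8368182e+02] -11.014333
side rl [938.7181  161.70114] rr [ 878.48032534 -115.237524    225.        ]
tab (array([682.68291866, 119.01315722, 303.27490463]), np.float64(7.260963041096325)) [686.43336951 119.72234245 303.        ]
tab (array([676.07849105,  82.40695094, 302.15992045]), np.float64(8.88317374783522)) [680.38687217  83.11608902 303.        ]
tab (array([660.67282676,   6.77862761, 303.22362574]), np.float64(9.623355234223924)) [665.58394916   7.51971947 303.        ]
tab (array([653.56778862, -31.46157016, 300.19361733]), np.float64(10.343889251733014)) [658.20328844 -30.57934923 303.        ]
[704.98219399 318.22444835  42.        ]
[ 451.51129925 -139.51017451   85.        ]
[ 589.93492737 -169.67606773   34.        ]
[700.63823646 324.93907528  42.        ]
[ 450.55706346 -139.25479387   85.        ]
[ 590.02144809 -172.12390335   34.        ]
```

```bash
cat >> h.py <<'E'
from scipy.spatial.transform import Rotation as Ro
TH=np.radians(-10.78); HIN=np.array([679.4,186.0])
def gate(r,a=0,off=0,perp=0):  # point at r along the gate open by a; off along gate's own x; returns xy
    e=TH-a; return HIN+(-r)*np.array([-np.sin(e),np.cos(e)])+off*np.array([np.cos(e),np.sin(e)])
def to(xy,z,a=0):
    o=manip.get_obs(); e=TH-a; x=np.array([np.cos(e),np.sin(e),0]); y=np.array([np.sin(e),-np.cos(e),0])
    R=np.c_[x,y,[0,0,-1]]; R0=np.array(o['orientation'])
    d=R0.T@(np.array([*xy,z])-o['ee_pos'])/1000; rv=Ro.from_matrix(R0.T@R).as_rotvec()
    print(np.round(d,4),np.round(rv,3))
def st():
    o=manip.get_obs(); R0=np.array(o['orientation']); print('t',round(o['time'],2),np.round(o['ee_pos'],1),'q',np.round(o['joints'],2),'F',np.round(o['force'],1),'w',round(o['width'],3))
    c,s=np.cos(TH),np.sin(TH); d=np.array(o['ee_pos'])[:2]-HIN; print('cage xy',round(d@[c,s],1),round(d@[-s,c],1),'yaw',round(np.degrees(np.arctan2(R0[1,0],R0[0,0])),1),'z',np.round(R0[:,2],3))
E
python3 - <<'E'
from h import *
c=lambda u,v:(100+u/3.7,120+v/3.7)
ct=lambda u,v:(165+u/4.4,60+v/4.4)
C=lambda X:np.array([[np.cos(TH),np.sin(TH)],[-np.sin(TH),np.cos(TH)]])@(X[:2]-HIN)
for a,b in (((205,228),(375,203)),((287,240),(402,170)),((457,270),(455,102)),((543,285),(480,73))):
    print('rear top',C(cast('top',*ct(*a),303)),'apex side',C(cast('side',*c(*b),303)))
to(gate(75),345)
to(gate(75),345)
st()
E
```

```text
rear top [ 19.30571719 -63.79251885] apex side [ 12.09020327 -65.87720013]
rear top [  20.21270062 -100.88369436] apex side [  10.96307806 -102.19086655]
rear top [  19.81043626 -177.91469983] apex side [  10.24917618 -180.40574412]
rear top [  19.68601464 -216.72188611] apex side [   8.32224215 -216.29613357]
[-0.6601  0.4851 -0.1028] [ 1.000e-03  2.000e-03 -2.578e+00]
[-0.6601  0.4851 -0.1028] [ 1.000e-03  2.000e-03 -2.578e+00]
t 0.1 [ 229.2 -580.9  241.3] q [-0.94  0.39  0.01 -0.   -1.19 -0.26] F [ 0.9 -0.4  0.7] w 0.998
cage xy -298.8 -837.6 yaw -158.5 z [-0.001  0.002 -1.   ]
```

move_arm(
  series=[
    [[0, 0, -0.06], [0, 0, -0.18], 1],
    [[-0.04, 0.03, -0.105], [0, 0, -0.36], 1],
    [[-0.09, 0.066, -0.105], [0, 0, -0.54], 1],
    [[-0.14, 0.103, -0.105], [0, 0, -0.72], 1],
    [[-0.19, 0.14, -0.105], [0, 0, -0.9], 1],
  ],
)

```text
time: 0.72
ee_pos: [354.1, -381.1, 346.3]
orientation: [[-0.286, -0.958, -0.001], [-0.958, 0.286, 0.002], [-0.002, 0.002, -1.0]]
force: [1.5, -1.0, 0.2]
width: 0.999
```

```bash
python3 -c "
from h import *
st();to(gate(75,0,4),345)"
```

```text
t 0.72 [ 354.1 -381.1  346.3] q [-0.51  0.15 -0.06 -0.   -1.37  0.22] F [ 1.5 -1.   0.2] w 0.999
cage xy -213.5 -618.0 yaw -106.6 z [-0.001  0.002 -1.   ]
[-0.5622 -0.1613  0.0021] [-0.     0.003 -1.672]
```

move_arm(
  series=[
    [[-0.056, -0.016, 0.0], [0, 0, -0.17], 1],
    [[-0.112, -0.032, 0.0], [0, 0, -0.34], 1],
    [[-0.169, -0.048, 0.0], [0, 0, -0.51], 1],
    [[-0.225, -0.064, 0.0], [0, 0, -0.68], 1],
    [[-0.281, -0.08, 0.0], [0, 0, -0.85], 1],
  ],
)

```text
time: 1.35
ee_pos: [511.5, -132.8, 346.5]
orientation: [[0.536, -0.844, -0.001], [-0.844, -0.536, 0.002], [-0.003, -0.0, -1.0]]
force: [0.7, -0.2, -0.6]
width: 0.999
```

```bash
python3 -c "
from h import *
st();to(gate(75,0,4),345)"
```

```text
t 1.35 [ 511.5 -132.8  346.5] q [ 0.05  0.16 -0.04 -0.   -1.37  0.51] F [ 0.7 -0.2 -0.6] w 0.999
cage xy -105.3 -344.6 yaw -57.6 z [-0.001  0.002 -1.   ]
[-0.1216 -0.2642  0.0018] [-0.001  0.002 -0.816]
```

move_arm(
  series=[
    [[-0.024, -0.053, 0.0], [0, 0, -0.17], 1],
    [[-0.049, -0.106, 0.0], [0, 0, -0.34], 1],
    [[-0.073, -0.159, 0.0], [0, 0, -0.51], 1],
    [[-0.097, -0.211, 0.002], [0, 0, -0.68], 1],
    [[-0.1216, -0.264, 0.002], [0, 0.002, -0.816], 1],
  ],
)

```text
time: 1.98
ee_pos: [669.7, 113.1, 344.1]
orientation: [[0.983, -0.183, -0.001], [-0.183, -0.983, 0.001], [-0.001, -0.001, -1.0]]
force: [0.6, -0.3, -0.2]
width: 0.998
```

Run:
```python
from h import *
st();to(gate(75,0,4),276)
for n,(y0,y1,x0,x1),k in(('side',(100,260,100,280),3.7),('top',(60,170,165,345),4.4)):
    im=manip.get_image(n)[y0:y1,x0:x1]; cv2.imwrite(f'pics/{n}1.png',cv2.resize(im,None,fx=k,fy=k,interpolation=cv2.INTER_CUBIC))
```

```text
t 1.98 [669.7 113.1 344.1] q [ 0.4   0.44  0.34 -0.   -1.47  0.98] F [ 0.6 -0.3 -0.2] w 0.998
cage xy 4.1 -73.5 yaw -10.5 z [-0.001  0.001 -1.   ]
[-0.      0.0016  0.0681] [-0.001  0.001  0.004]
```

View pics/side1.png

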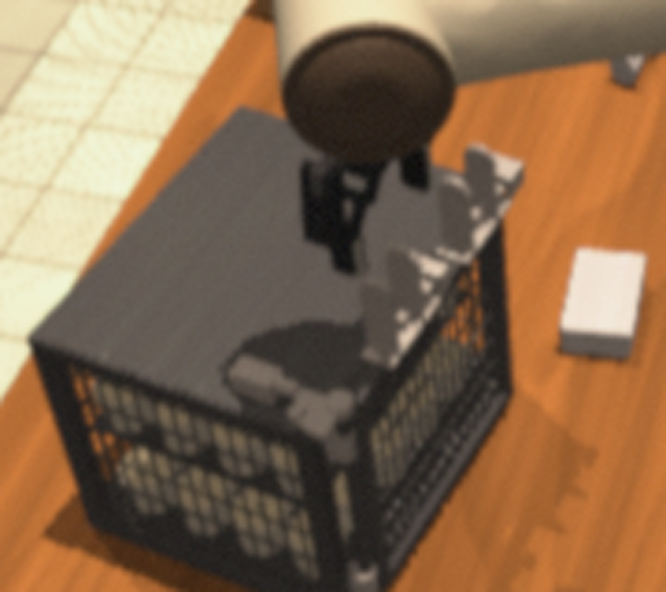

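The near finger is at (345,268) in the crop, above and on the hinge side of the fixed tab, with a clear path down. Descending.

move_arm(
  series=[
    [[0, 0.0022, 0.02], [0, 0.001, 0.004], 1],
    [[0, 0.0022, 0.04], [0, 0.001, 0.004], 1],
    [[0, 0.0022, 0.055], [0, 0.001, 0.004], 1],
    [[0, 0.0022, 0.068], [0, 0.001, 0.004], 1],
    [[0, 0.0022, 0.068], [0, 0.001, 0.004], 0.2],
  ],
)

```text
time: 2.7
ee_pos: [669.6, 113.9, 271.7]
orientation: [[0.983, -0.186, -0.005], [-0.186, -0.983, -0.0], [-0.005, 0.001, -1.0]]
force: [0.1, -0.6, -0.0]
width: 0.819
```

```bash
python3 -c "
from h import *
st();to(gate(75,0,4),276)"
```

```text
t 2.7 [669.6 113.9 271.7] q [ 0.41  0.47  0.21 -0.   -1.32  0.98] F [ 0.1 -0.6 -0. ] w 0.819
cage xy 3.9 -72.7 yaw -10.7 z [-0.005 -0.    -1.   ]
[ 0.0001  0.0023 -0.0043] [0.001 0.005 0.001]
```

move_arm(
  series=[
    [[0, 0.0033, -0.004], [0, 0.004, 0], 0.2],
    [[0, 0.0033, -0.004], [0, 0.004, 0], 0.1],
    [[0, 0.0033, -0.004], [0, 0.004, 0], 0.0],
    [[0, 0.0033, -0.004], [0, 0.004, 0], -0.1],
    [[0, 0.0033, -0.004], [0, 0.004, 0], -0.1],
  ],
)

```text
time: 3.32
ee_pos: [669.3, 110.5, 276.2]
orientation: [[0.983, -0.186, -0.0], [-0.186, -0.983, -0.001], [0.0, 0.001, -1.0]]
force: [-0.2, -3.5, 2.4]
width: 0.452
```

```bash
python3 -c "
from h import *
st();to(gate(75,0,4),276)"
```

```text
t 3.33 [669.3 110.5 276.2] q [ 0.4   0.46  0.21  0.   -1.32  0.98] F [-0.2 -3.5  2.4] w 0.452
cage xy 4.2 -76.1 yaw -10.7 z [-0.    -0.001 -1.   ]
[-0.0002 -0.0011  0.0002] [ 0.001 -0.     0.001]
```

move_arm(
  series=[
    [[0, 0, 0], [0, 0, 0], -0.2],
    [[0, 0, 0], [0, 0, 0], -0.25],
    [[0, 0, 0], [0, 0, 0], -0.3],
    [[0, 0, 0], [0, 0, 0], -0.35],
    [[0, 0, 0], [0, 0, 0], -0.35],
  ],
)

```text
time: 3.95
ee_pos: [669.3, 110.8, 276.4]
orientation: [[0.983, -0.185, 0.0], [-0.185, -0.983, -0.001], [0.0, 0.001, -1.0]]
force: [-0.2, -0.5, 2.4]
width: 0.334
```

```bash
python3 -c "
from h import *
st()"
```

```text
t 3.95 [669.3 110.8 276.4] q [ 0.4   0.46  0.21  0.   -1.32  0.98] F [-0.2 -0.5  2.4] w 0.334
cage xy 4.2 -75.8 yaw -10.7 z [ 0.    -0.001 -1.   ]
```

move_arm(
  series=[
    [[0, 0, 0], [0, 0, 0], -0.6],
    [[0, 0, 0], [0, 0, 0], -0.6],
    [[0, 0, 0], [0, 0, 0], -0.6],
  ],
)

```text
time: 4.32
ee_pos: [669.4, 111.2, 276.5]
orientation: [[0.983, -0.185, 0.001], [-0.185, -0.983, -0.0], [0.001, 0.0, -1.0]]
force: [-0.7, 1.2, 4.8]
width: 0.32
```

Run:
```python
from h import *
st()
im=manip.get_image('side')[100:260,100:280]; cv2.imwrite('pics/side2.png',cv2.resize(im,None,fx=3.7,fy=3.7,interpolation=cv2.INTER_CUBIC))
```

```text
t 4.33 [669.4 111.2 276.5] q [ 0.4   0.46  0.21  0.   -1.32  0.98] F [-0.7  1.2  4.8] w 0.32
cage xy 4.2 -75.4 yaw -10.7 z [ 0.001 -0.    -1.   ]
```

View pics/side2.png

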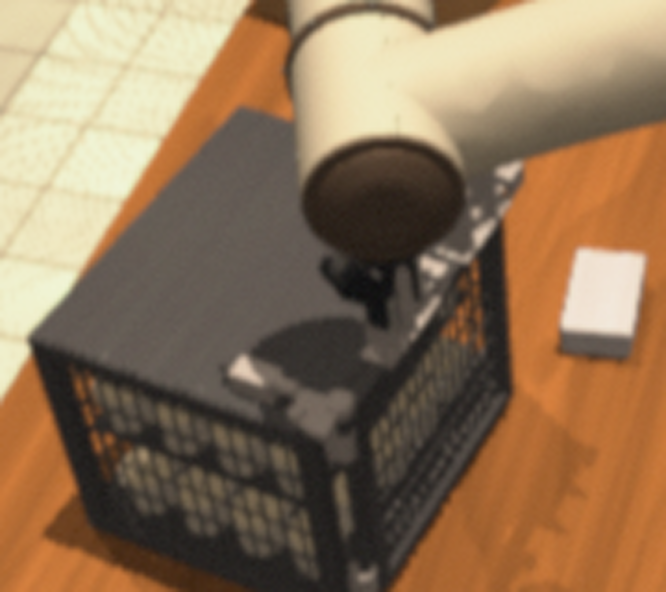

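Opening stalled at 0.32 on both tabs with the forces balanced, so the bolt is home. Release, rise and move to the free-end catch.

move_arm(
  series=[
    [[0, 0, 0], [0, 0, 0], 0.3],
    [[0, 0, 0], [0, 0, 0], 1],
    [[0, 0, 0], [0, 0, 0], 1],
    [[0, 0, -0.04], [0, 0, 0], 1],
    [[0, 0, -0.072], [0, 0, 0], 1],
  ],
)

```text
time: 5.0
ee_pos: [669.5, 111.3, 349.6]
orientation: [[0.983, -0.185, 0.001], [-0.185, -0.983, -0.0], [0.001, 0.0, -1.0]]
force: [0.2, -0.5, -0.6]
width: 0.999
```

move_arm(
  series=[
    [[0, 0.04, 0], [0, 0, 0], 1],
    [[0, 0.08, 0], [0, 0, 0], 1],
    [[0, 0.115, 0], [0, 0, 0], 1],
    [[0, 0.115, 0], [0, 0, 0], 1],
  ],
)

```text
time: 5.5
ee_pos: [647.9, -3.7, 350.0]
orientation: [[0.982, -0.188, 0.002], [-0.188, -0.982, 0.0], [0.002, -0.001, -1.0]]
force: [0.4, 0.9, 0.8]
width: 1.005
```

Run:
```python
from h import *
st(); to(gate(190.4,0,4),276)
im=manip.get_image('side')[100:260,100:280]; cv2.imwrite('pics/side3.png',cv2.resize(im,None,fx=3.7,fy=3.7,interpolation=cv2.INTER_CUBIC))
```

```text
t 5.5 [647.9  -3.7 350. ] q [ 0.24  0.38  0.26  0.   -1.45  1.14] F [0.4 0.9 0.8] w 1.005
cage xy 4.5 -192.3 yaw -10.8 z [ 0.002  0.    -1.   ]
[-0.0007 -0.0018  0.074 ] [-0.001 -0.002 -0.001]
```

View pics/side3.png

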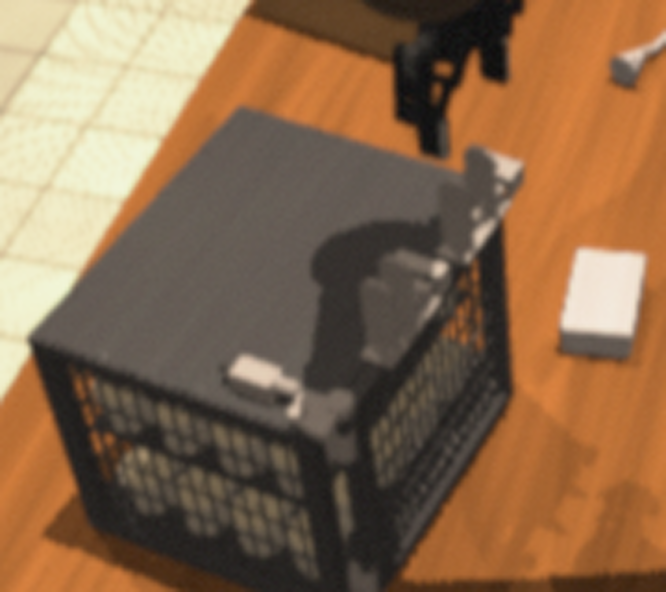

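The sliding hinge tab now stands close behind the fixed one, at about (385,300), so bolt 1 is back. Descending on the end catch.

move_arm(
  series=[
    [[-0.0005, -0.0018, 0.025], [0, -0.001, 0], 1],
    [[-0.0005, -0.0018, 0.05], [0, -0.001, 0], 1],
    [[-0.0005, -0.0018, 0.072], [0, -0.001, 0], 1],
    [[-0.0005, -0.0018, 0.073], [0, -0.001, 0], 1],
    [[-0.0005, -0.0018, 0.073], [0, -0.001, 0], 0.3],
  ],
)

```text
time: 6.18
ee_pos: [648.8, 0.0, 277.6]
orientation: [[0.983, -0.186, 0.002], [-0.186, -0.983, 0.0], [0.002, -0.001, -1.0]]
force: [-0.1, 0.3, 0.5]
width: 0.815
```

```bash
python3 -c "
from h import *
st();to(gate(190.4,0,4),276)"
```

```text
t 6.17 [648.8   0.  277.6] q [ 0.25  0.4   0.13  0.   -1.29  1.13] F [-0.1  0.3  0.5] w 0.815
cage xy 4.7 -188.4 yaw -10.7 z [ 0.002  0.    -1.   ]
[-0.0007  0.002   0.0016] [-0.001 -0.002  0.001]
```

move_arm(
  series=[
    [[-0.0005, 0.002, 0.0015], [0, -0.001, 0], 0.1],
    [[-0.0005, 0.002, 0.0015], [0, -0.001, 0], -0.1],
    [[-0.0005, 0.002, 0.0015], [0, -0.001, 0], -0.3],
    [[-0.0005, 0.002, 0.0015], [0, -0.001, 0], -0.7],
    [[-0.0005, 0.002, 0.0015], [0, -0.001, 0], -0.7],
  ],
)

```text
time: 6.8
ee_pos: [649.1, -2.1, 280.4]
orientation: [[0.983, -0.185, 0.007], [-0.185, -0.983, -0.001], [0.007, -0.001, -1.0]]
force: [-0.9, 0.9, 8.8]
width: 0.319
```

```bash
python3 -c "
from h import *
st();to(gate(190.4,0,4),276)"
```

```text
t 6.8 [649.1  -2.1 280.4] q [ 0.25  0.4   0.13  0.   -1.29  1.14] F [-0.9  0.9  8.8] w 0.319
cage xy 5.4 -190.4 yaw -10.6 z [ 0.007 -0.001 -1.   ]
[-0.0014 -0.      0.0044] [-0.001 -0.007  0.003]
```

Same stall opening (0.319), so the end bolt is back too. Pulling the gate along its arc, squeezed.

move_arm(
  series=[
    [[-0.0152, -0.0002, 0], [0, 0, 0.08], -0.7],
    [[-0.0322, -0.0019, 0], [0, 0, 0.17], -0.7],
    [[-0.049, -0.0051, 0], [0, 0, 0.26], -0.7],
    [[-0.0655, -0.0098, 0], [0, 0, 0.35], -0.7],
    [[-0.0814, -0.016, 0], [0, 0, 0.44], -0.7],
  ],
)

```text
time: 7.42
ee_pos: [574.6, 32.2, 280.4]
orientation: [[0.811, -0.585, 0.015], [-0.586, -0.811, 0.004], [0.01, -0.012, -1.0]]
force: [11.8, 13.7, -4.2]
width: 0.319
```

```bash
cat >> h.py <<'E'
def arc(a0,a1):  # rows: from measured pose to gate angles between a0(exclusive)..a1, pose per model r=190.4, off 5
    for a in np.linspace(a0,a1,6)[1:]: to(gate(190.4,a,5),279,a)
E
python3 -c "
from h import *
st();a=TH-np.arctan2(manip.get_obs()['orientation'][1][0],manip.get_obs()['orientation'][0][0]);print('a',a)
d=manip.get_obs()['ee_pos'][:2]-HIN;print(np.hypot(*d),np.degrees(np.arctan2(d[1],d[0])))
arc(a,a+.4)"
```

```text
t 7.42 [574.6  32.2 280.4] q [ 0.34  0.27 -0.07  0.   -1.22  0.61] F [11.8 13.7 -4.2] w 0.319
cage xy -74.1 -170.7 yaw -35.8 z [ 0.015  0.004 -1.   ]
a 0.43749791217501355
186.07466255211 -124.26220638659251
[-0.0154  0.0042  0.0012] [-0.013 -0.01   0.08 ]
[-0.0306  0.0028  0.0011] [-0.013 -0.009  0.16 ]
[-0.0456  0.0001  0.0009] [-0.013 -0.008  0.24 ]
[-0.0603 -0.0037  0.0008] [-0.014 -0.008  0.32 ]
[-0.0747 -0.0087  0.0008] [-0.014 -0.007  0.4  ]
```

```bash
cat >> h.py <<'E'
HIN=HIN+7*np.array([np.cos(TH),np.sin(TH)])
def arc(a0,a1,r=189):
    for a in np.linspace(a0,a1,6)[1:]: to(gate(r,a,-2),280,a)
E
python3 -c "
from h import *
arc(.437,.857)"
```

```text
[-0.0166 -0.0008  0.0002] [-0.013 -0.009  0.084]
[-0.0323 -0.0029  0.0001] [-0.013 -0.009  0.168]
[-0.0478 -0.0064  0.    ] [-0.013 -0.008  0.252]
[-0.0629 -0.0112 -0.0001] [-0.014 -0.008  0.336]
[-0.0776 -0.0172 -0.0002] [-0.014 -0.007  0.42 ]
```

move_arm(
  series=[
    [[-0.0166, -0.0008, 0], [-0.01, -0.01, 0.085], -0.7],
    [[-0.0323, -0.0029, 0], [-0.01, -0.01, 0.17], -0.7],
    [[-0.0478, -0.0064, 0], [-0.01, -0.01, 0.255], -0.7],
    [[-0.063, -0.0112, 0], [-0.01, -0.01, 0.34], -0.7],
    [[-0.0776, -0.0172, 0], [-0.01, -0.01, 0.42], -0.7],
  ],
)

```text
time: 8.05
ee_pos: [522.8, 93.0, 280.4]
orientation: [[0.5, -0.866, 0.004], [-0.866, -0.5, 0.006], [-0.003, -0.007, -1.0]]
force: [8.0, 4.5, -2.0]
width: 0.319
```

```bash
cat >> h.py <<'E'
def ga():
    o=manip.get_obs(); return TH-np.arctan2(o['orientation'][1][0],o['orientation'][0][0])
E
python3 -c "
from h import *
st();a=ga();d=manip.get_obs()['ee_pos'][:2]-HIN;print('a',a,np.hypot(*d),-1.759-np.arctan2(d[1],d[0]))
arc(a,a+.4)"
```

```text
t 8.05 [522.8  93.  280.4] q [ 0.48  0.2  -0.16 -0.   -1.21  0.05] F [ 8.   4.5 -2. ] w 0.319
cage xy -143.4 -120.7 yaw -60.0 z [ 0.004  0.006 -1.   ]
a 0.8585010227903781 187.4163506081432 0.8710963275677042
[-0.0147  0.0008  0.0004] [-0.007  0.003  0.08 ]
[-0.0297 -0.0011  0.0005] [-0.006  0.003  0.16 ]
[-0.0445 -0.0043  0.0005] [-0.006  0.003  0.24 ]
[-0.059  -0.0086  0.0006] [-0.006  0.004  0.32 ]
[-0.0731 -0.0141  0.0007] [-0.006  0.004  0.4  ]
```

move_arm(
  series=[
    [[-0.015, -0.0002, 0], [-0.005, 0, 0.08], -0.7],
    [[-0.0297, -0.002, 0], [-0.005, 0, 0.16], -0.7],
    [[-0.0445, -0.005, 0], [-0.005, 0, 0.24], -0.7],
    [[-0.059, -0.0094, 0], [-0.005, 0, 0.32], -0.7],
    [[-0.0731, -0.015, 0], [-0.005, 0, 0.4], -0.7],
  ],
)

```text
time: 8.68
ee_pos: [501.2, 164.5, 280.4]
orientation: [[0.122, -0.992, 0.004], [-0.992, -0.122, 0.005], [-0.004, -0.004, -1.0]]
force: [12.6, -0.6, -8.1]
width: 0.319
```

```bash
python3 -c "
from h import *
st();a=ga();d=manip.get_obs()['ee_pos'][:2]-HIN;print('a',a,np.hypot(*d),-1.759-np.arctan2(d[1],d[0]))
arc(a,1.47)"
```

```text
t 8.68 [501.2 164.5 280.4] q [ 0.62  0.19 -0.17 -0.   -1.21 -0.5 ] F [12.6 -0.6 -8.1] w 0.319
cage xy -178.1 -54.4 yaw -83.0 z [ 0.004  0.005 -1.   ]
a 1.26011718475213 186.21720703240663 1.2741548608322106
[-0.0073  0.0026  0.0005] [-0.004  0.004  0.042]
[-0.0152  0.002   0.0005] [-0.004  0.004  0.084]
[-0.0231  0.0011  0.0005] [-0.004  0.004  0.126]
[-0.0309 -0.0002  0.0006] [-0.004  0.004  0.168]
[-0.0387 -0.0018  0.0006] [-0.004  0.005  0.21 ]
```

move_arm(
  series=[
    [[-0.009, -0.0002, 0], [0, 0, 0.055], -0.7],
    [[-0.0185, -0.0008, 0], [0, 0, 0.11], -0.7],
    [[-0.028, -0.002, 0], [0, 0, 0.16], -0.7],
    [[-0.036, -0.0036, 0], [0, 0, 0.2], -0.7],
    [[-0.0387, -0.004, 0], [0, 0, 0.21], -0.7],
  ],
)

```text
time: 9.3
ee_pos: [501.5, 203.6, 280.4]
orientation: [[-0.086, -0.996, 0.005], [-0.996, 0.086, 0.004], [-0.004, -0.005, -1.0]]
force: [8.1, -2.2, -4.4]
width: 0.319
```

move_arm(
  series=[
    [[0, 0, 0], [0, 0, 0], -0.7],
    [[0, 0, 0], [0, 0, 0], -0.7],
    [[0, 0, 0], [0, 0, 0], -0.7],
    [[0, 0, 0], [0, 0, 0], -0.7],
  ],
)

```text
time: 9.8
ee_pos: [501.5, 203.4, 280.4]
orientation: [[-0.086, -0.996, 0.005], [-0.996, 0.086, 0.004], [-0.004, -0.005, -1.0]]
force: [4.3, -0.9, -3.3]
width: 0.315
```

Run:
```python
from h import *
st();a=ga();d=manip.get_obs()['ee_pos'][:2]-HIN;print('a',a,np.hypot(*d),-1.759-np.arctan2(d[1],d[0]),manip.get_obs()['dq'])
v=[manip.get_image(n) for n in('top','side')]
cv2.imwrite('pics/end.png',np.hstack([cv2.resize(v[0],(400,300)),cv2.resize(v[1],(400,300))]))
```

```text
t 9.8 [501.5 203.4 280.4] q [ 0.69  0.21 -0.14  0.   -1.21 -0.77] F [ 4.3 -0.9 -3.3] w 0.315
cage xy -185.0 -16.1 yaw -94.9 z [ 0.005  0.004 -1.   ]
a 1.4689953734026253 185.71352418327865 -4.799453805003996 [ 0.00070941  0.00221059 -0.00134922 -0.00064402  0.00107268 -0.00163697]
```

View pics/end.png

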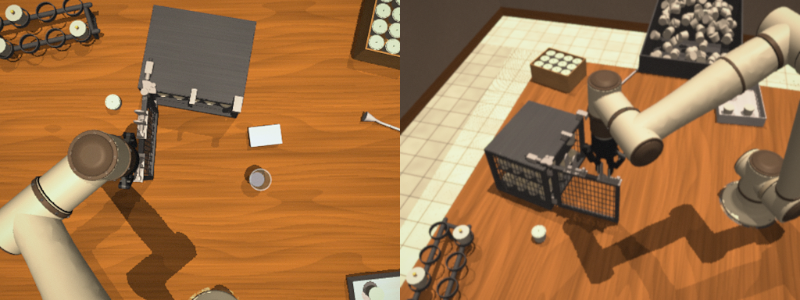

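The gate stands about square to the cage front, at (145,140) in the top view, held by the gripper. The votive, tin and glass are where they were, and the arm is at rest. Handing in.

```bash
python3 -c "
from h import *
manip.sign_off(); st()"
```

```text
the job is handed in; nothing more can be done
the job is handed in; nothing more can be done
```

I squeezed the hinge catch back and released it. Then I squeezed the end catch and, still squeezing, swung the gate past the bump. It is held wide with the gripper on the end catch, and the job is handed in at about 9.9 s on the robot's clock.

**Last checks**
- **Gate:** the tool's yaw puts it at about 1.47 rad (84°), and the final pictures agree. The joints were nearly still, at 0.002 rad/s or less.
- **Grip:** the fingers were closed on the tabs at opening 0.315. The net force on the tool was about 5 N.
- **Catches:** I had no direct reading of bolt travel. Both squeezes stalled at the same opening (0.32), and after the first one the picture showed the sliding tab close to the fixed one.
- **Things around the cage:** the votive, tin and glass look unmoved by eye in the final pictures; I did not measure them again.

**What disagreed**
- **Hinge position:** my roof-based estimate was several mm off along the cage's x. It showed as roughly 18 N of sideways pull during the swing, so I corrected the arc as I went.
- **Tab opening:** the squeezed tabs read about 27 mm by opening × 85, against the nominal 30 mm. I took that as scaling of the opening value.
- **After sign-off:** the state readout was refused, so I have no numbers for the final second.

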